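Set up a two-storey kiln load

ROBOT

A 6-joint arm with a two-finger parallel gripper is mounted at the origin on a cart in front of the work surface, level with it; the furniture and walls round the work are solid. World frame = base frame: x ahead of the robot, y to its left, z up, the work surface at z = 0. Lengths are in mm, angles in rad, forces in N, time in s.
With the tool pointing down it reaches from about 350 to 975 mm from the base axis. Payload 7.1 kg.
Tool frame: the origin (TCP) lies midway between the tips of the shut fingers; the grasp point (between the pads) lies 19 mm behind it (ctrl.grip_depth is the distance from the TCP to the grasp point, in mm); z points along the fingers, y is the line along which they close (so a half turn about z gives the same grasp; the last joint's range is limited). The gripper opens to 88 mm and grips with 3 to 60 N. Pads are 20 mm wide; open, the fingers measure 115 mm over their backs; the gripper's body (75 mm by 178 mm) begins 61 mm behind the grasp point.
Start: joints at [-1.321, 0.423, 1.63, -0, 1.089, -0.019], TCP at [166.003, -602.535, 222.675] pointing down, gripper open.
Joint ranges: [-3, 3], [-0.9, 2.11], [0.09, 2.58], [-1.31, 4.45], [0.11, 2.69], [-2.54, 2.54]. Speed limits (rad/s): [2.39, 2.39, 3.01, 3.14, 3.14, 3.14].

INTERFACE

Orientations are given as a rotation vector (axis times angle).
In Python, from workcell import get_obs, vision, ctrl gives the robot as it stands.
- The arm moves only by the tool step_arm, never from a script. Its argument "plan" is a list of rows, each a list of 7 numbers: the opening, from -1 (shut) to 1 (fully open), then the shift along the tool's x, y, z as a fraction of full scale, then the turn, a rotation vector about the tool's x, y, z as a fraction of full scale. In form: [[fingers, dx, dy, dz, wx, wy, wz], ...]. A call has 1 to 20 rows; each row shifts and turns the commanded pose from where the row before left it, along the tool's axes as they then stand; what a row does not reach is not made up. Full scale, the value 1, is 50 mm for a shift and 0.12 rad for a turn. A row lasts 1/8 s, in which the tool goes at most 62.5 mm and 10.7 degrees, less where a joint would pass 70% of its speed; a pose out of reach is approached as far as the arm can. A call with a number of a shift or a turn outside -1 to 1 is refused whole. A call with a gripper value outside its range is refused whole. The fingers move at their own pace and stop on an object; the grip force is fixed at half the most. Time passes only in rows, so rows that do not move let the fingers close. It gives the time, the measured TCP pose, the force, the opening and the grip force at its end, in the units of the state.
- get_obs(): the state, without advancing time (a new reading comes with each control period).
- vision.get_image(name): name is "scene" or "side" or "wrist"; returns a dict with "pixels" (480x640x3 uint8, red, green, blue), "depth" (480x640 float32, mm along the optical axis (not along the pixel's ray), 0 where there is no reading), "fx", "fy", "cx", "cy" (pixels), "k1" (the pictures are not rectified: a ray, as slopes to the right and down, at radius r is drawn at 1 + k1 r^2 times it, then the intrinsics apply), "T" (4x4, takes a point from camera to world coordinates); the wrist camera has in their place "T_tool_cam" (4x4, takes a point from camera to tool coordinates, whose origin is the TCP and whose axes are the flange's). Camera axes: x right, y down, z forward; pixel columns grow to the right and rows downward; lengths in mm; the calibration is good to about 2 mm. A picture is of the moment at which its call begins: read the wrist's pose just before it.
- ctrl.close_job(): hands the job in; it is judged then, once.
The state is a dict: "t": time; "qpos": joint angles; "qvel": joint speeds; "joint_torque": joint torques, N m; "ee_pos": TCP position; "orientation": TCP orientation; "ft_force": force on the tool from outside, world axes, zero at the start; "moment": the same for the moment, N m; "width": finger opening in mm; "grasp_force": force on a finger pad.
Only numpy, scipy, OpenCV 4.12 (cv2) and the standard library are available. Lean on these libraries where they do the work, as an engineer would, in place of code of your own. Each camera call takes 0.05 s, during which the arm holds its last target. There are 200 camera calls.

TASK

Set up this firing on the open kiln base: lay the red glass flat on the square of kiln paper, and stand one tall prop upright in each of the three recesses of the hearth, in whichever order you like. When all of that is in place, lay the upper kiln shelf level on the three props, centred over the hearth and with its long side along the hearth's long side, without its touching the glass. Leave the two short props and the amber glass where they are, and let everything rest free.

Things in the scene. Friction and masses are not known exactly. Their poses are not given: they have to be found in the camera images.
- kiln_base: fixed kiln base, hood off: grey tray 226 x 176 mm with a sand-coloured hearth, top at z = 36 mm. Origin: centre of its underside on the worktop; x along its length, roughly away from the robot, z up. Three round recesses 40 mm wide, 4 mm deep (floor z = 32), centres (x, y) = (-70, 0), (70, -30), (70, 30) mm. A bright white 76 mm square of thin kiln paper is fixed at (0, 0)
- kiln_shelf: loose kiln shelf lying on the worktop: buff ceramic plate, 180 x 96 x 14 mm, about 0.45 kg. Origin: centre of its underside, at mid-plate; x along its length, y across, z up. A finger notch 48 mm long, 17 mm deep in the middle of each long side leaves it 62 mm wide there, to be gripped along y. Same both ways round
- tall_prop_1: upright tubular kiln prop of buff ceramic, a cylinder 28 mm in diameter with a 15 mm dark bore in its top; one of the three tall ones, all alike, 55 mm high. Origin: centre of its underside, z up its axis
- tall_prop_2: upright tubular kiln prop of buff ceramic, a cylinder 28 mm in diameter with a 15 mm dark bore in its top; one of the three tall ones, all alike, 55 mm high. Origin: centre of its underside, z up its axis
- tall_prop_3: upright tubular kiln prop of buff ceramic, a cylinder 28 mm in diameter with a 15 mm dark bore in its top; one of the three tall ones, all alike, 55 mm high. Origin: centre of its underside, z up its axis
- short_prop_1: upright tubular kiln prop of buff ceramic, a cylinder 28 mm in diameter with a 15 mm dark bore in its top; one of the two short ones, 35 mm high. Origin: centre of its underside, z up its axis. Not needed: leave it alone
- short_prop_2: upright tubular kiln prop of buff ceramic, a cylinder 28 mm in diameter with a 15 mm dark bore in its top; one of the two short ones, 35 mm high. Origin: centre of its underside, z up its axis. Not needed: leave it alone
- red_glass: loose square of red fused glass, about 52 x 52 mm, 6 mm thick, with slightly wavy edges. Origin: centre of its underside; x and y parallel to its sides, z up. It can be gripped across either way
- amber_glass: loose square of amber (orange) fused glass, about 47 x 46 x 6 mm; origin and axes as for the red one. Not needed: leave it alone
There are look-alikes about, which are no part of the job. Leave any pink or yellow look-alike of the tall_prop_2 alone.

How it is judged:
By the outcome, as a careful person would: the job done as asked, in the order asked, and still so for the second after the job is handed in, with the robot touching nothing.
It also fails if it takes over 120 s, if anything falls off the work surface, if the arm or the gripper's body presses on something with over 40 N, if the wrist force passes 120 N, or if a joint passes its speed limit or range.

## Working session

There is one attempt and no reset: what is moved stays moved. The work goes in short steps, Python scripts to look and compute and a tool call to move; the robot and the scene stay as the last step left them, time stands still between calls to the robot, and variables do not carry over. Pictures are saved under pics/ and viewed, at most 14 in all, crops included, and the job is handed in when it is done.

Besides the shell and the picture viewer there is one more tool, called after "Call:" in YAML: its name, and indented under it one key for each argument. step_arm: Moves the arm, as the interface text tells. Its arguments: {"type":"object","properties":{"plan":{"type":"array","items":{"type":"array","items":{"type":"number","minimum":-1,"maximum":1}}}},"required":["plan"]}

```bash
mkdir -p pics; ls
cat > h.py <<'E'
import numpy as np, cv2
from scipy.spatial.transform import Rotation as R
from workcell import get_obs, vision, ctrl
def tool(o):
    T=np.eye(4);T[:3,:3]=R.from_rotvec(o["orientation"]).as_matrix();T[:3,3]=o["ee_pos"];return T
def grab(n,save=None):
    o=get_obs();im=vision.get_image(n)
    T=im["T"] if n!="wrist" else tool(o)@im["T_tool_cam"]
    if save: cv2.imwrite("pics/"+save,im["pixels"][:,:,::-1]); np.savez("pics/"+save+".npz",T=np.array(T),**{k:im[k] for k in("pixels","depth","fx","fy","cx","cy","k1")})
    im["Tw"]=np.array(T);return im
def load(s):
    z=np.load("pics/"+s+".npz");im={k:z[k] for k in z};im["Tw"]=im["T"];return im
def cloud(im):
    K=np.array([[im["fx"],0,im["cx"]],[0,im["fy"],im["cy"]],[0,0,1.]],float)
    v,u=np.mgrid[0:480,0:640]
    d=np.stack([(u-im["cx"])/im["fx"],(v-im["cy"])/im["fy"]],-1).astype(float)
    s=d.copy()
    for _ in range(8): s=d/(1+float(im["k1"])*(s**2).sum(-1,keepdims=True))
    P=np.dstack([s*im["depth"][...,None],im["depth"]])
    return P@im["Tw"][:3,:3].T+im["Tw"][:3,3]
E
python3 - <<'E'
from h import *
for n in("scene","side","wrist"): 
    im=grab(n,n+"0.png"); print(n,im["Tw"].round(2).tolist(),im["fx"],im["k1"])
o=get_obs();print({k:np.round(v,3).tolist() for k,v in o.items()})
E
```

```text
pics
scene [[-0.46, -0.67, 0.58, -212.75], [-0.89, 0.36, -0.3, 394.61], [-0.0, -0.65, -0.76, 967.91], [0.0, 0.0, 0.0, 1.0]] 523.7541918579802 -0.05083459379181885
side [[-0.95, -0.16, 0.25, 191.04], [-0.3, 0.44, -0.84, 1083.02], [0.02, -0.88, -0.47, 639.56], [0.0, 0.0, 0.0, 1.0]] 498.5110199564356 -0.06682864416360232
wrist [[0.27, -0.93, -0.27, 241.2], [-0.96, -0.26, -0.07, -582.24], [-0.0, 0.28, -0.96, 383.94], [0.0, 0.0, 0.0, 1.0]] 406.4119407922453 -0.0744908908290334
{'t': 0.15, 'qpos': [-1.321, 0.424, 1.63, 0.0, 1.089, -0.019], 'qvel': [0.001, -0.002, -0.001, 0.0, 0.0, -0.0], 'joint_torque': [-0.0, -54.498, -27.392, 0.064, 0.02, -0.0], 'ee_pos': [165.894, -602.143, 222.076], 'orientation': [-3.112, -0.421, 0.0], 'ft_force': [0.517, 0.031, -0.581], 'moment': [0.0, 0.006, -0.052], 'grasp_force': 0.0, 'width': 88.151}
```

View pics/scene0.png

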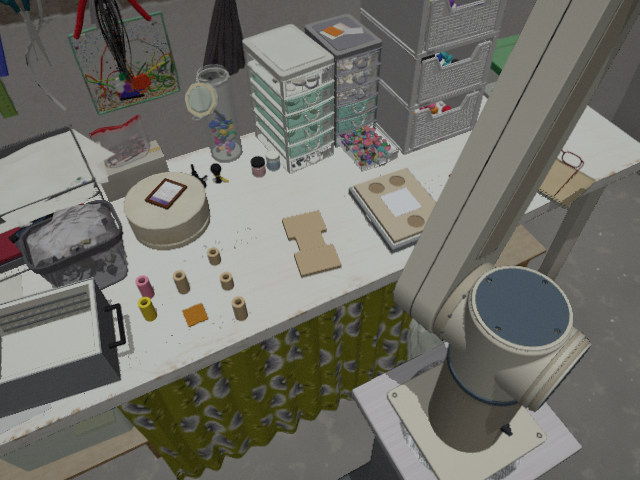

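View pics/side0.png

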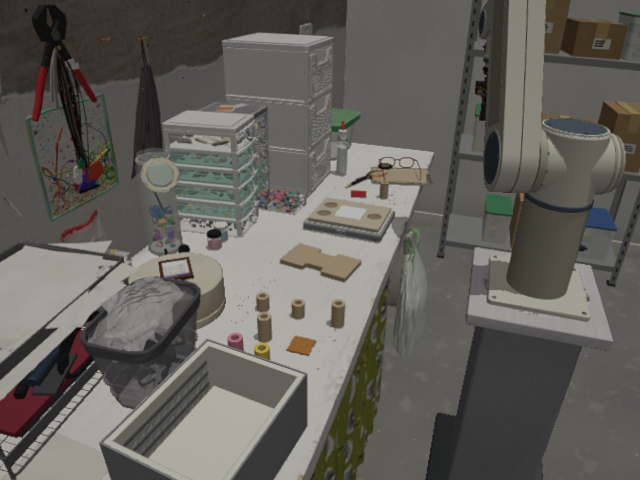

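The scene view shows the base (400,207), the shelf (312,242), amber glass (194,315), and four buff props at (181,281), (214,256), (227,281) and (239,307). The pink (145,287) and yellow (148,309) look-alikes are to be left alone. The side view adds red glass (358,194) and a fifth buff prop (384,190) beyond the base. I'll measure heights next.

Run:
```python
from h import *
im=load("side0.png");P=cloud(im)
for n,(u,v) in dict(a=(264,318),b=(262,296),c=(298,302),d=(338,304),e=(384,184),pink=(236,338),yel=(262,348),red=(358,194),shelf=(320,262),paper=(349,213),amber=(302,345)).items():
    w=P[v-14:v+22,u-10:u+11].reshape(-1,3);w=w[np.isfinite(w).all(1)]
    c=P[v,u]; q=w[np.hypot(*(w-c)[:,:2].T)<30]
    zt=np.percentile(q[:,2],97); t=q[q[:,2]>zt-5]
    print(n,c.round(),"ztop",zt.round(1),"topmean",t.mean(0).round(1))
im=load("scene0.png");P=cloud(im)
for n,(u,v) in dict(a=(181,275),b=(214,251),c=(227,276),d=(239,301),paper=(402,202),shelf=(312,242),base1=(388,180)).items():
    print(n,P[v,u].round(1))
a=cv2.resize(im["pixels"][230:330,120:260],None,fx=4,fy=4,interpolation=cv2.INTER_CUBIC)
b=cv2.resize(load("side0.png")["pixels"][165:265,290:430],None,fx=4,fy=4,interpolation=cv2.INTER_CUBIC)
w=load("wrist0.png")["pixels"]
cv2.imwrite("pics/crop1.png",cv2.resize(np.hstack([np.vstack([a,b]),cv2.resize(w,(1066,800))]),(800,395))[:,:,::-1])
```

```text
a [524. 384.  57.] ztop 56.6 topmean [527.4 377.9  55. ]
b [576. 279.  27.] ztop 35.5 topmean [570.9 289.5  33.7]
c [493. 281.  31.] ztop 35.2 topmean [490.9 287.4  33.5]
d [407. 280.  46.] ztop 54.9 topmean [403.7 289.6  53.5]
e [ 448. -381.   53.] ztop 53.9 topmean [ 450.6 -393.8   52.5]
pink [555. 443.  44.] ztop 56.6 topmean [552.2 453.7  54.7]
yel [498. 453.  45.] ztop 56.8 topmean [494.6 463.6  54.7]
red [ 532. -383.    5.] ztop 6.4 topmean [ 531.6 -387.     4.1]
shelf [510.  82.  14.] ztop 14.8 topmean [508.9  80.1  12.8]
paper [ 506. -170.   35.] ztop 38.0 topmean [ 505.4 -170.4   35.6]
amber [449. 378.   6.] ztop 8.0 topmean [450.1 377.2   5.9]
a [532.9 371.   45.9]
b [577.6 281.9  28.4]
c [495.1 280.7  30.4]
d [411.9 282.9  44.3]
paper [ 502.8 -182.3   33.8]
shelf [504.7  66.2  16.9]
base1 [ 583.4 -191.5   36.7]
```

View pics/crop1.png

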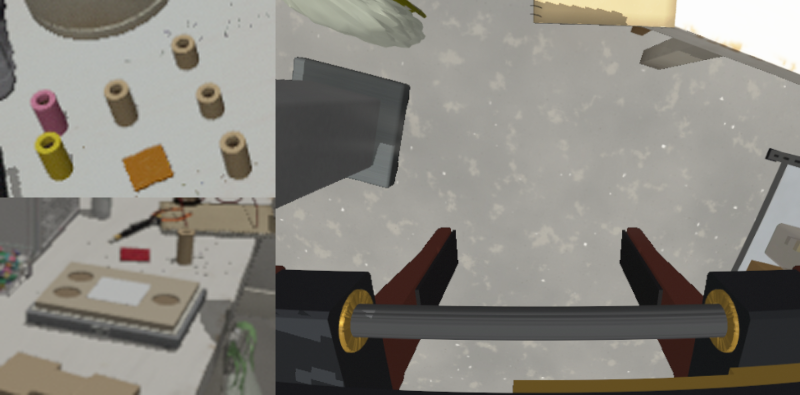

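Tall buff props (z ≈ 55) are a, d and e. In the scene picture, a is (181,281) and d is (239,307); e is at side (384,190). b and c have tops near 35, so they are the short ones. Pink and yellow are the look-alikes. The crop confirms this. Next I'll look over the red glass, prop e and the base with the wrist camera.

Call:
step_arm:
  plan:
    - [1,0.6,-0.5,0,0,0,0.9]
    - [1,0.85,-0.4,0,0,0,0.9]
    - [1,0.85,-0.5,0,0,0,0.45]
    - [1,0.8,-0.7,0,0,0,0]
    - [1,0.8,-0.7,0,0,0,0]
    - [1,0.8,-0.7,0,0,0,0]
    - [1,0.8,-0.7,0,0,0,0]
    - [1,0.7,-0.7,0,0,0,0]
    - [1,0,0,0,0,0,0]
    - [1,0,0,0,0,0,0]

```text
t: 1.4
ee_pos: [463.0, -341.9, 222.4]
orientation: [-3.141, 0.001, 0.001]
ft_force: [-0.2, 0.2, -0.4]
width: 87.7
grasp_force: 0.0
```

Run:
```python
from h import *
im=grab("wrist","w1.png");o=get_obs();print(o["ee_pos"],o["orientation"],im["T_tool_cam"].round(3).tolist())
grab("scene","scene1.png")
```

```text
[ 462.69540535 -342.41052333  222.47343661] [-3.14149675e+00  2.60159413e-03  8.89346820e-04] [[0.0, -0.96, -0.281, 78.037], [1.0, 0.0, -0.001, 0.434], [0.001, -0.281, 0.96, -161.962], [0.0, 0.0, 0.0, 1.0]]
```

View pics/w1.png

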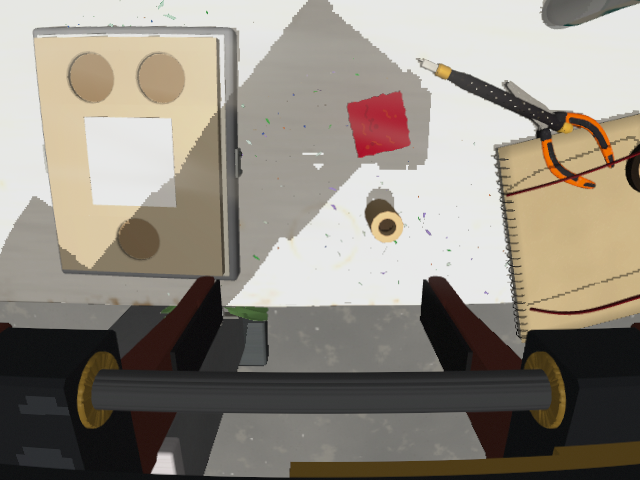

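The wrist view shows the red glass (379,124), prop e (386,225), the base with paper (131,161), and recesses at (91,77), (161,77) and (138,239). I'll fit their poses.

```bash
cat >> h.py <<'E'
def onplane(im,uv,z):
    uv=np.asarray(uv,float).reshape(-1,2);d=(uv-[float(im["cx"]),float(im["cy"])])/[float(im["fx"]),float(im["fy"])];s=d.copy()
    for _ in range(8): s=d/(1+float(im["k1"])*(s**2).sum(-1,keepdims=True))
    r=np.c_[s,np.ones(len(s))]@im["Tw"][:3,:3].T;o=im["Tw"][:3,3]
    return (o+r*((z-o[2])/r[:,2:]))[:,:2]
def rectfit(im,mask,z):
    m=mask.astype(np.uint8);n,l,st,c=cv2.connectedComponentsWithStats(m);k=1+st[1:,4].argmax()
    cs,_=cv2.findContours((l==k).astype(np.uint8),cv2.RETR_EXTERNAL,cv2.CHAIN_APPROX_NONE)
    p=onplane(im,max(cs,key=len).reshape(-1,2),z).astype(np.float32)
    (x,y),(w,h),a=cv2.minAreaRect(p);return np.round([x,y,w,h,a],1),st[k,4]
def circ(p):
    A=np.c_[2*p,np.ones(len(p))];s=np.linalg.lstsq(A,(p**2).sum(1),rcond=None)[0]
    return np.round([s[0],s[1],np.sqrt(s[2]+s[0]**2+s[1]**2)],1)
def prop(P,c,z):
    q=P[(np.hypot(P[...,0]-c[0],P[...,1]-c[1])<35)&(abs(P[...,2]-z)<4)]
    (x,y),r=cv2.minEnclosingCircle(q[:,:2].astype(np.float32)); return np.round([x,y,r,len(q),np.median(q[:,2])],1), q
E
python3 - <<'E'
from h import *
im=load("w1.png");P=cloud(im);hsv=cv2.cvtColor(im["pixels"],cv2.COLOR_RGB2HSV);H,S,V=[hsv[...,i].astype(int) for i in range(3)]
m=(S>140)&((H<8)|(H>172));m[:80]=0;m[170:]=0;m[:,:340]=0;m[:,420:]=0
print("red",rectfit(im,m,6),"z",np.median(P[m][:,2]))
print("prop e",prop(P,(452,-394),55)[0])
box=np.zeros(m.shape,bool);box[:300,:245]=1
top=box&(S>45)&(H>5)&(H<30)&(abs(P[...,2]-36)<6);top=cv2.morphologyEx(top.astype(np.uint8),cv2.MORPH_CLOSE,np.ones((5,5)))
print("hearth",rectfit(im,top,36), np.median(P[150:200,60:75][...,2]))
pap=np.zeros_like(m);pap[110:215,78:182]=1;pap&=S<35
print("paper",rectfit(im,pap,36),np.median(P[pap][:,2]))
print("rec z",P[80,90],P[78,160],P[240,138])
rec=box&(P[...,2]<34)&(P[...,2]>28)
for c in((90,78),(161,78),(138,240)):
    mm=np.zeros_like(m);mm[c[1]-28:c[1]+28,c[0]-28:c[0]+28]=1;q=P[mm&rec][:,:2].astype(np.float32);print(len(q),cv2.minEnclosingCircle(q),q.mean(0))
E
```

```text
red (array([ 534.5, -394.5,   50.7,   50.1,   14.9]), np.int32(2995)) z 5.385707857645286
prop e [ 451.3 -397.    14.2  623.    54.9]
hearth (array([ 504.6, -178.2,  156. ,  204.1,   87.9]), np.int32(33157)) 36.05914462980769
paper (array([ 504.6, -177. ,   77.1,   76.4,   88.2]), np.int32(7576)) 36.677897489645716
rec z [ 573.71914079 -148.2935512    33.07841628] [ 573.6894108  -208.2768413    31.35717111] [ 433.12715141 -173.48011285   32.13650395]
1680 ((576.3757934570312, -144.18612670898438), 24.610776901245117) [ 576.1164  -148.68863]
1781 ((573.1129150390625, -209.05191040039062), 22.864713668823242) [ 573.8176  -209.14644]
1319 ((434.0162658691406, -177.2923126220703), 23.381061553955078) [ 434.07007 -173.9048 ]
```

```bash
cat >> h.py <<'E'
def go(x,y,z,yawdeg,o=None):
    "turn first (wz total, units), then shift totals in tool axes at final yaw (units)"
    o=o or get_obs();M=R.from_rotvec(o["orientation"]).as_matrix();t=np.radians(yawdeg)
    cur=np.arctan2(M[1,0],M[0,0]);d=np.array([x,y,z])-o["ee_pos"]
    ax=np.array([[np.cos(t),np.sin(t),0],[np.sin(t),-np.cos(t),0],[0,0,-1.]])
    print("wz",round((cur-t)/.12,2),"dxyz",(ax@d/50).round(3),"now",np.round(o["ee_pos"],1),"yaw",round(np.degrees(cur),2),"tilt",M[2,:2].round(4),"w",round(float(o["width"]),1),"f",np.round(o["ft_force"],1))
E
python3 -c "
from h import *
go(534.5,-394.5,60,14.9)"
```

```text
wz -2.19 dxyz [1.125 1.372 3.251] now [ 462.5 -342.7  222.5] yaw -0.14 tilt [-0.0005 -0.0001] w 87.8 f [-0.5  1.  -0.6]
```

Call:
step_arm:
  plan:
    - [1,0,0,0.7,0,0,-0.73]
    - [1,0,0,0.7,0,0,-0.73]
    - [1,0,0,0.3,0,0,-0.73]
    - [1,0.4,0.5,0.3,0,0,0]
    - [1,0.4,0.5,0.5,0,0,0]
    - [1,0.325,0.372,0.75,0,0,0]
    - [1,0,0,0,0,0,0]
    - [1,0,0,0,0,0,0]

```text
t: 2.5
ee_pos: [534.4, -394.1, 60.6]
orientation: [-3.115, -0.408, 0.001]
ft_force: [-0.5, 0.4, -0.2]
width: 88.0
grasp_force: 0.0
```

```bash
python3 -c "
from h import *
go(534.5,-394.5,3,14.9)
im=grab('wrist','w2.png');P=cloud(im);h=cv2.cvtColor(im['pixels'],cv2.COLOR_RGB2HSV).astype(int)
m=(h[...,1]>140)&((h[...,0]<8)|(h[...,0]>172));m&=abs(P[...,2]-6)<6
print(rectfit(im,m,6))"
```

```text
wz 0.0 dxyz [-1.000e-03  9.000e-03  1.153e+00] now [ 534.4 -394.1   60.6] yaw 14.92 tilt [-0.0004 -0.0004] w 88.0 f [-0.5  0.4 -0.2]
(array([ 535.8, -394.7,   50.9,   50.5,   14.8]), np.int32(7148))
```

View pics/w2.png

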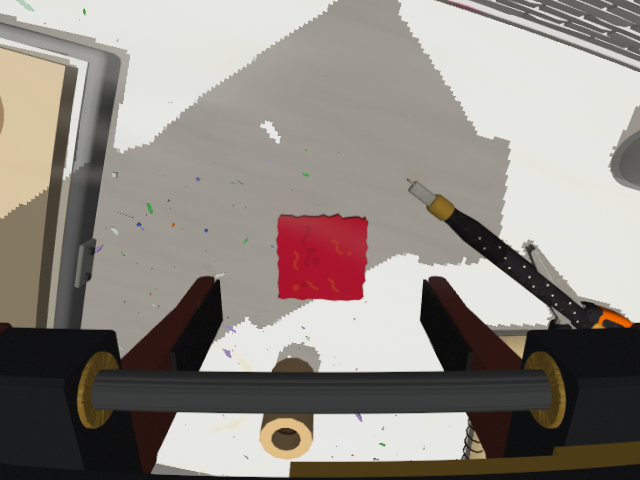

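The glass (322,257) sits squarely between the fingers, so I'll descend and grip.

Call:
step_arm:
  plan:
    - [1,0.02,0,0.6,0,0,0]
    - [1,0,0,0.4,0,0,0]
    - [1,0,0,0.16,0,0,0]
    - [1,0,0,0,0,0,0]
    - [-1,0,0,0,0,0,0]
    - [-1,0,0,0,0,0,0]
    - [-1,0,0,0,0,0,0]
    - [-1,0,0,0,0,0,0]
    - [-1,0,0,0,0,0,0]

```text
t: 3.68
ee_pos: [536.5, -393.5, 2.4]
orientation: [3.115, 0.41, 0.0]
ft_force: [-0.2, 0.2, 1.9]
width: 50.0
grasp_force: 29.9
```

```bash
python3 -c "
from h import *
go(504.6,-177.3,40,-1.95)"
```

```text
wz 2.46 dxyz [-0.785 -4.3   -0.753] now [ 536.5 -393.5    2.4] yaw 14.99 tilt [0.0001 0.0002] w 50.0 f [-0.2  0.2  1.9]
```

Call:
step_arm:
  plan:
    - [-1,0,0,-0.4,0,0,0]
    - [-1,0,0,-0.8,0,0,0]
    - [-1,0,0,-0.6,0,0,0.62]
    - [-1,0,0,0,0,0,0.62]
    - [-1,0,0,0,0,0,0.62]
    - [-1,0,0,0,0,0,0.6]
    - [-1,-0.1,-0.6,0,0,0,0]
    - [-1,-0.1,-0.8,0,0,0,0]
    - [-1,-0.15,-0.8,0,0,0,0]
    - [-1,-0.2,-0.8,0,0,0,0]
    - [-1,-0.15,-0.8,0,0,0,0]
    - [-1,-0.085,-0.5,0.4,0,0,0]
    - [-1,0,0,0.4,0,0,0]
    - [-1,0,0,0,0,0,0]
    - [-1,0,0,0,0,0,0]

```text
t: 5.55
ee_pos: [505.1, -177.7, 53.3]
orientation: [3.141, -0.053, 0.002]
ft_force: [0.2, -0.1, 1.0]
width: 50.4
grasp_force: 29.9
```

```bash
python3 -c "
from h import *
go(504.6,-177.3,39.3,-1.95)
im=grab('wrist','w3.png')"
```

```text
wz 0.0 dxyz [-0.01  -0.008  0.279] now [ 505.1 -177.7   53.3] yaw -1.94 tilt [0.0014 0.0005] w 50.4 f [ 0.2 -0.1  1. ]
```

View pics/w3.png

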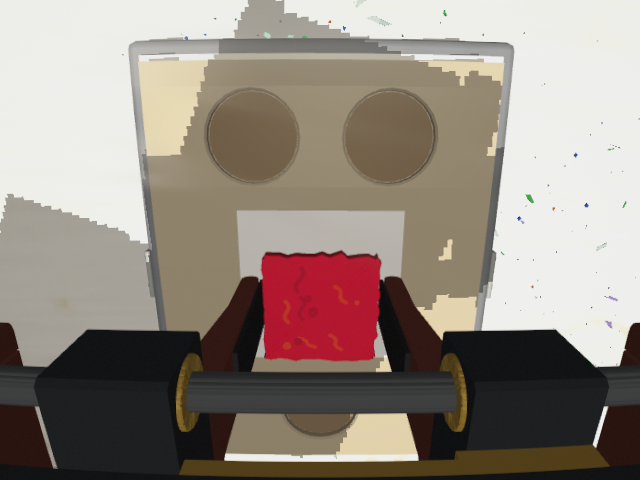

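The glass hangs level over the paper: its centre is (321,305) and the paper's is about (321,285). I'll lower it and release.

Call:
step_arm:
  plan:
    - [-1,0,0,0.2,0,0,0]
    - [-1,0,0,0.07,0,0,0]
    - [-1,0,0,0,0,0,0]
    - [0.7,0,0,0,0,0,0]
    - [0.7,0,0,0,0,0,0]
    - [0.7,0,0,0,0,0,0]
    - [0.7,0,0,-0.4,0,0,0]
    - [0.7,0,0,-0.8,0,0,0]
    - [0.7,0,0,-0.8,0,0,0]
    - [1,-1,0,-0.8,0,0,0]
    - [1,0,0,0,0,0,0]

```text
t: 6.98
ee_pos: [454.6, -175.7, 180.2]
orientation: [3.14, -0.054, 0.005]
ft_force: [1.0, -0.5, -0.2]
width: 87.5
grasp_force: 0.0
```

```bash
cat > base.py <<'E'
from h import *
go(504.6,-177.3,60,-1.95)
im=grab('wrist','w4.png');P=cloud(im);h=cv2.cvtColor(im['pixels'],cv2.COLOR_RGB2HSV).astype(int)
m=(h[...,1]>140)&((h[...,0]<8)|(h[...,0]>172));m&=abs(P[...,2]-42)<6
print("red",rectfit(im,m,42.5),np.median(P[m][:,2]))
g=cv2.medianBlur(cv2.cvtColor(im['pixels'],cv2.COLOR_RGB2GRAY),5)
for c in((434.6,-175.1),(573.5,-209.9),(575.6,-149.9)):
    q=P[(np.hypot(P[...,0]-c[0],P[...,1]-c[1])<26)&(P[...,2]<34.2)&(P[...,2]>29)][:,:2]
    if len(q)>50: print("rec",c,len(q),q.mean(0).round(1),((q.min(0)+q.max(0))/2).round(1),np.ptp(q,0).round(1))
top=(h[...,1]>45)&(h[...,0]<30)&(abs(P[...,2]-35)<5)&(np.hypot(P[...,0]-504,P[...,1]+177)<160)
top=cv2.morphologyEx((top|m).astype(np.uint8),cv2.MORPH_CLOSE,np.ones((7,7)));print(rectfit(im,top,36))
E
python3 base.py
```

```text
wz -0.0 dxyz [ 1.000e+00 -2.000e-03  2.404e+00] now [ 454.6 -175.7  180.2] yaw -1.97 tilt [0.0032 0.0013] w 87.5 f [ 1.  -0.5 -0.2]
red (array([ 502.6, -177.2,   50.2,   50.1,   86.8]), np.int32(4460)) 41.50497023704099
rec (434.6, -175.1) 1850 [ 434.  -174.4] [ 434.9 -172.7] [43.6 42.2]
rec (573.5, -209.9) 2566 [ 574. -210.] [ 573.8 -209.1] [44.5 46.2]
rec (575.6, -149.9) 2549 [ 576.2 -150. ] [ 578.3 -151.3] [45.8 43.1]
(array([ 505.1, -177.4,  153.9,  203.2,   87.9]), np.int32(45643))
```

View pics/w4.png

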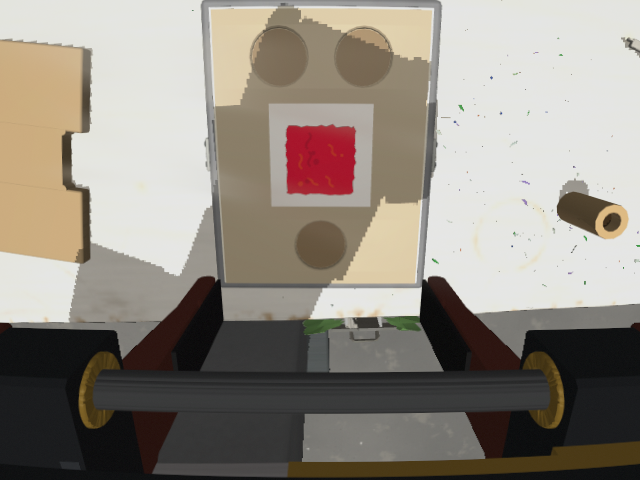

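The red glass (321,160) is centred on the paper. Now prop e.

```bash
python3 -c "
from h import *
P=cloud(load('w4.png'));print(prop(P,(451,-397),55)[0])
go(451.3,-397,20,-1.95)"
```

```text
[ 451.6 -397.6   14.9  796.    54.5]
wz -0.0 dxyz [0.065 4.424 3.181] now [ 455.6 -175.8  179.1] yaw -1.97 tilt [0.0028 0.001 ] w 87.8 f [ 0.7 -0.9  0.4]
```

Call:
step_arm:
  plan:
    - [1,0.07,0.6,0,0,0,0]
    - [1,0,0.95,0,0,0,0]
    - [1,0,0.95,0,0,0,0]
    - [1,0,0.95,0.4,0,0,0]
    - [1,0,0.7,0.5,0,0,0]
    - [1,0,0.28,0.6,0,0,0]
    - [1,0,0,0.7,0,0,0]
    - [1,0,0,0.6,0,0,0]
    - [1,0,0,0.38,0,0,0]
    - [1,0,0,0,0,0,0]
    - [-1,0,0,0,0,0,0]
    - [-1,0,0,0,0,0,0]
    - [-1,0,0,0,0,0,0]
    - [-1,0,0,0,0,0,0]
    - [-1,0,0,0,0,0,0]
    - [-1,0,0,0,0,0,0]

```text
t: 9.02
ee_pos: [451.7, -397.1, 18.8]
orientation: [3.141, -0.053, 0.0]
ft_force: [0.3, -0.3, -1.6]
width: 31.7
grasp_force: 0.0
```

```bash
python3 -c "
from h import *
go(574,-209.9,54,-1.95)"
```

```text
wz 0.0 dxyz [ 2.318 -3.824 -0.705] now [ 451.7 -397.1   18.8] yaw -1.93 tilt [0. 0.] w 31.7 f [ 0.3 -0.3 -1.6]
```

Call:
step_arm:
  plan:
    - [-1,0,0,0,0,0,0]
    - [-1,0,0,0,0,0,0]
    - [-1,0,0,-0.4,0,0,0]
    - [-1,0,0,-0.8,0,0,0]
    - [-1,0.2,-0.4,-0.6,0,0,0]
    - [-1,0.4,-0.7,0,0,0,0]
    - [-1,0.45,-0.75,0,0,0,0]
    - [-1,0.45,-0.75,0,0,0,0]
    - [-1,0.45,-0.7,0,0,0,0]
    - [-1,0.37,-0.52,0,0,0,0]
    - [-1,0,0,0,0,0,0]
    - [-1,0,0,0.6,0,0,0]
    - [-1,0,0,0.2,0,0,0]
    - [-1,0,0,0,0,0,0]

```text
t: 10.78
ee_pos: [573.2, -210.6, 68.5]
orientation: [-3.141, 0.054, 0.002]
ft_force: [0.4, -0.5, -0.9]
width: 27.6
grasp_force: 30.0
```

```bash
python3 -c "
from h import *
go(574,-209.9,51.5,-1.95)
im=grab('wrist','w5.png');P=cloud(im)"
```

```text
wz -0.0 dxyz [ 0.016 -0.014  0.339] now [ 573.2 -210.6   68.5] yaw -1.98 tilt [-0.0015 -0.0005] w 27.6 f [ 0.4 -0.5 -0.9]
```

View pics/w5.png

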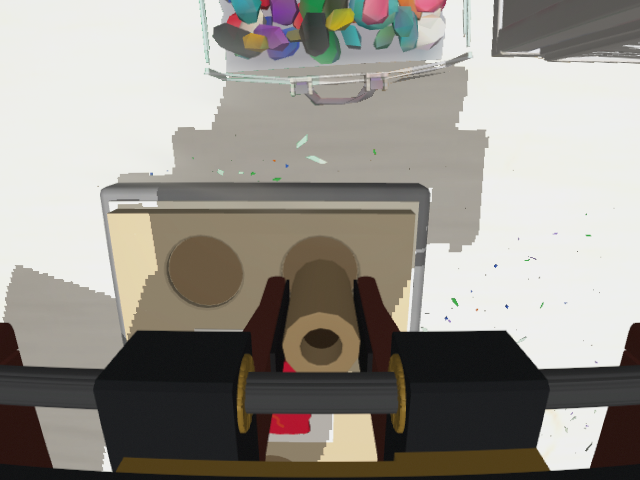

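The prop (321,320) lines up with the right-hand recess. I'll lower it, release, and retreat towards props a and d.

Call:
step_arm:
  plan:
    - [-1,0.015,-0.01,0.2,0,0,0]
    - [-1,0,0,0.11,0,0,0]
    - [-1,0,0,0.04,0,0,0]
    - [-1,0,0,0,0,0,0]
    - [-0.1,0,0,0,0,0,0]
    - [-0.1,0,0,0,0,0,0]
    - [-0.1,0,0,0,0,0,0]
    - [-0.1,0,0,-0.4,0,0,0]
    - [-0.1,0,0,-0.8,0,0,0]
    - [-0.1,0,0,-0.9,0,0,0]
    - [-0.1,0,0,-0.9,0,0,0]
    - [-0.1,0,0,0,0,0,0]

```text
t: 12.32
ee_pos: [577.3, -210.5, 206.8]
orientation: [3.138, -0.053, 0.013]
ft_force: [-0.1, -0.1, -0.1]
width: 39.4
grasp_force: 0.0
```

```bash
python3 -c "
from h import *
go(430,288,200,-1.95)
im=grab('wrist','w6.png');P=cloud(im)
print(prop(P,(574,-210),87)[0])"
```

```text
wz 0.0 dxyz [-3.284 -9.865  0.136] now [ 577.3 -210.5  206.8] yaw -1.92 tilt [0.0085 0.003 ] w 39.4 f [-0.1 -0.1 -0.1]
[ 574.6 -209.4   14.   835.    86.9]
```

Call:
step_arm:
  plan:
    - [-0.1,-0.2,-0.7,0,0,0,0]
    - [-0.1,-0.3,-0.95,0,0,0,0]
    - [-0.1,-0.35,-0.95,0,0,0,0]
    - [-0.1,-0.35,-0.95,0,0,0,0]
    - [0.15,-0.35,-0.95,0,0,0,0]
    - [0.15,-0.35,-0.95,0,0,0,0]
    - [0.15,-0.35,-0.95,0,0,0,0]
    - [0.15,-0.35,-0.95,0,0,0,0]
    - [0.15,-0.35,-0.95,0,0,0,0]
    - [0.15,-0.25,-0.95,0,0,0,0]
    - [0.15,-0.08,-0.6,0,0,0,0]
    - [0.15,0,0,0,0,0,0]
    - [0.15,0,0,0,0,0,0]

```text
t: 14.0
ee_pos: [426.8, 287.1, 200.5]
orientation: [3.14, -0.052, -0.002]
ft_force: [0.2, 0.2, -0.7]
width: 50.3
grasp_force: 0.0
```

```bash
python3 -c "
from h import *
im=grab('wrist','w7.png');P=cloud(im)
D=prop(P,(405,288),55)[0];A=prop(P,(529,376),55)[0]
print(D,A,prop(P,(574,284),35)[0],prop(P,(493,284),35)[0],prop(P,(553,451),55)[0])
go(D[0],D[1],20,-1.95)"
```

```text
[405.7 287.4  14.  694.   54.9] [529.3 375.8  14.1 892.   54.9] [572.7 287.   14.  850.   34.8] [492.9 285.   14.  686.   34.9] [553.  451.5  14.5 927.   54.9]
wz -0.0 dxyz [-0.427  0.004  3.613] now [427.  286.9 200.6] yaw -1.96 tilt [-0.0012  0.0011] w 50.4 f [-0.4 -0.2  0.2]
```

View pics/w7.png

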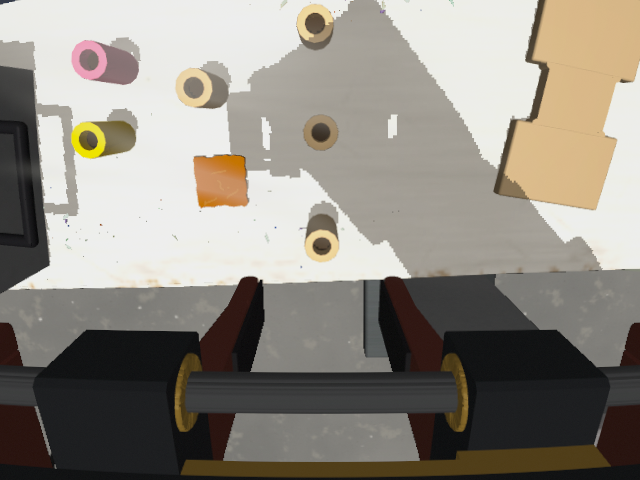

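Tall prop d is at (321,243) and tall prop a at (195,88); the short ones are at (320,132) and (314,23). I'll grip d.

Call:
step_arm:
  plan:
    - [0.15,-0.427,0,0.4,0,0,0]
    - [0.15,0,0,0.8,0,0,0]
    - [0.15,0,0,0.8,0,0,0]
    - [0.15,0,0,0.8,0,0,0]
    - [0.15,0,0,0.6,0,0,0]
    - [0.15,0,0,0.21,0,0,0]
    - [0.15,0,0,0,0,0,0]
    - [-1,0,0,0,0,0,0]
    - [-1,0,0,0,0,0,0]
    - [-1,0,0,0,0,0,0]
    - [-1,0,0,0,0,0,0]
    - [-1,0,0,0,0,0,0]

```text
t: 15.55
ee_pos: [406.6, 289.2, 21.6]
orientation: [-3.14, 0.052, -0.002]
ft_force: [-0.6, -1.8, 7.9]
width: 27.7
grasp_force: 30.0
```

```bash
python3 -c "
from h import *
go(576,-150,52,-1.95)"
```

```text
wz 0.01 dxyz [ 3.685  8.663 -0.608] now [406.6 289.2  21.6] yaw -1.91 tilt [ 0.0012 -0.0007] w 27.7 f [-0.6 -1.8  7.9]
```

Call:
step_arm:
  plan:
    - [-1,0,0,-0.4,0,0,0]
    - [-1,0,0,-0.8,0,0,0]
    - [-1,0.1,0.4,-0.8,0,0,0]
    - [-1,0.3,0.8,0,0,0,0]
    - [-1,0.4,0.9,0,0,0,0]
    - [-1,0.4,0.9,0,0,0,0]
    - [-1,0.4,0.9,0,0,0,0]
    - [-1,0.4,0.9,0,0,0,0]
    - [-1,0.4,0.9,0,0,0,0]
    - [-1,0.4,0.9,0,0,0,0]
    - [-1,0.4,0.9,0,0,0,0]
    - [-1,0.3,0.7,0,0,0,0]
    - [-1,0.185,0.463,0,0,0,0]
    - [-1,0,0,0,0,0,0]
    - [-1,0,0,0,0,0,0]

```text
t: 17.42
ee_pos: [575.0, -149.2, 120.5]
orientation: [-3.141, 0.052, 0.002]
ft_force: [0.1, -0.1, -0.7]
width: 27.5
grasp_force: 30.0
```

```bash
python3 -c "
from h import *
go(576,-150,53.8,-1.95)"
```

```text
wz 0.01 dxyz [0.021 0.014 1.334] now [ 575.  -149.2  120.5] yaw -1.9 tilt [-0.0011 -0.0006] w 27.5 f [ 0.1 -0.1 -0.7]
```

Call:
step_arm:
  plan:
    - [-1,0.02,0.014,0.5,0,0,0]
    - [-1,0,0,0.5,0,0,0]
    - [-1,0,0,0.2,0,0,0]
    - [-1,0,0,0.1,0,0,0]
    - [-1,0,0,0.035,0,0,0]
    - [-1,0,0,0,0,0,0]
    - [-0.1,0,0,0,0,0,0]
    - [-0.1,0,0,0,0,0,0]
    - [-0.1,0,0,0,0,0,0]
    - [-0.1,0,0,-0.4,0,0,0]
    - [-0.1,0,0,-0.8,0,0,0]
    - [-0.1,0,0,-0.9,0,0,0]
    - [-0.1,0,0,-0.9,0,0,0]
    - [-0.1,0,0,0,0,0,0]

```text
t: 19.18
ee_pos: [579.3, -151.7, 209.4]
orientation: [3.139, -0.053, 0.014]
ft_force: [0.1, -0.4, 0.2]
width: 39.3
grasp_force: 0.0
```

```bash
python3 -c "
from h import *
im=grab('wrist','w8.png');P=cloud(im)
print(prop(P,(574,-210),87)[0],prop(P,(576,-150),87)[0])
go(529.3,375.8,200,-1.95)"
```

```text
[ 574.9 -209.3   14.   812.    86.8] [ 576.  -150.6   14.   820.    86.9]
wz 0.0 dxyz [ -1.328 -10.502   0.138] now [ 577.8 -151.3  206.9] yaw -1.92 tilt [0.0047 0.0011] w 39.5 f [ 0.1  0.4 -0.1]
```

Call:
step_arm:
  plan:
    - [-0.1,-0.05,-0.6,0,0,0,0]
    - [-0.1,-0.1,-0.98,0,0,0,0]
    - [-0.1,-0.1,-0.98,0,0,0,0]
    - [-0.1,-0.1,-0.98,0,0,0,0]
    - [0.15,-0.14,-0.98,0,0,0,0]
    - [0.15,-0.15,-0.98,0,0,0,0]
    - [0.15,-0.15,-0.98,0,0,0,0]
    - [0.15,-0.15,-0.98,0,0,0,0]
    - [0.15,-0.15,-0.98,0,0,0,0]
    - [0.15,-0.1,-0.98,0,0,0,0]
    - [0.15,-0.06,-0.7,0,0,0,0]
    - [0.15,-0.04,-0.36,0,0,0,0]
    - [0.15,0,0,0.5,0,0,0]
    - [0.15,0,0,0.8,0,0,0]
    - [0.15,0,0,0,0,0,0]
    - [0.15,0,0,0,0,0,0]

```text
t: 21.22
ee_pos: [530.3, 374.6, 139.8]
orientation: [-3.141, 0.054, -0.0]
ft_force: [-0.0, -0.2, 0.3]
width: 50.2
grasp_force: 0.0
```

```bash
python3 -c "
from h import *
go(529.3,375.8,20,-1.95)"
```

```text
wz -0.0 dxyz [-0.021 -0.023  2.395] now [530.3 374.6 139.8] yaw -1.96 tilt [ 0.0003 -0.0001] w 50.2 f [-0.  -0.2  0.3]
```

Call:
step_arm:
  plan:
    - [0.15,-0.02,-0.023,0.6,0,0,0]
    - [0.15,0,0,0.8,0,0,0]
    - [0.15,0,0,0.7,0,0,0]
    - [0.15,0,0,0.29,0,0,0]
    - [0.15,0,0,0,0,0,0]
    - [-1,0,0,0,0,0,0]
    - [-1,0,0,0,0,0,0]
    - [-1,0,0,0,0,0,0]
    - [-1,0,0,0,0,0,0]
    - [-1,0,0,0,0,0,0]

```text
t: 22.48
ee_pos: [529.5, 376.5, 20.7]
orientation: [-3.14, 0.053, -0.002]
ft_force: [-0.5, -1.3, 7.2]
width: 28.0
grasp_force: 30.0
```

```bash
python3 -c "
from h import *
go(434.5,-174.9,52,-1.95)"
```

```text
wz 0.0 dxyz [-1.524 11.086 -0.626] now [529.5 376.5  20.7] yaw -1.92 tilt [ 0.0014 -0.001 ] w 28.0 f [-0.5 -1.3  7.2]
```

Call:
step_arm:
  plan:
    - [-1,0,0,-0.4,0,0,0]
    - [-1,0,0,-0.8,0,0,0]
    - [-1,-0.04,0.4,-0.8,0,0,0]
    - [-1,-0.1,0.8,0,0,0,0]
    - [-1,-0.14,0.95,0,0,0,0]
    - [-1,-0.14,0.95,0,0,0,0]
    - [-1,-0.14,0.95,0,0,0,0]
    - [-1,-0.14,0.95,0,0,0,0]
    - [-1,-0.14,0.95,0,0,0,0]
    - [-1,-0.14,0.95,0,0,0,0]
    - [-1,-0.14,0.95,0,0,0,0]
    - [-1,-0.14,0.95,0,0,0,0]
    - [-1,-0.14,0.95,0,0,0,0]
    - [-1,-0.14,0.9,0,0,0,0]
    - [-1,-0.124,0.436,0,0,0,0]
    - [-1,0,0,0,0,0,0]
    - [-1,0,0,0,0,0,0]

```text
t: 24.6
ee_pos: [427.3, -174.7, 120.0]
orientation: [3.141, -0.053, 0.001]
ft_force: [0.1, 0.3, -0.4]
width: 27.2
grasp_force: 30.0
```

```bash
python3 -c "
from h import *
go(434.5,-174.9,53,-1.95)"
```

```text
wz 0.0 dxyz [ 0.145 -0.002  1.34 ] now [ 427.3 -174.7  120. ] yaw -1.93 tilt [0.0006 0.0001] w 27.2 f [ 0.1  0.3 -0.4]
```

Call:
step_arm:
  plan:
    - [-1,0.145,0,0.5,0,0,0]
    - [-1,0,0,0.5,0,0,0]
    - [-1,0,0,0.2,0,0,0]
    - [-1,0,0,0.1,0,0,0]
    - [-1,0,0,0.04,0,0,0]
    - [-1,0,0,0,0,0,0]
    - [-0.1,0,0,0,0,0,0]
    - [-0.1,0,0,0,0,0,0]
    - [-0.1,0,0,0,0,0,0]
    - [-0.1,0,0,-0.4,0,0,0]
    - [-0.1,0,0,-0.8,0,0,0]
    - [-0.1,0,0,-0.9,0,0,0]
    - [-0.1,0,0,-0.8,0,0,0]
    - [-0.1,0,0,0,0,0,0]
    - [-0.1,0,0,0,0,0,0]

```text
t: 26.48
ee_pos: [433.8, -175.1, 196.9]
orientation: [-3.141, 0.053, 0.001]
ft_force: [-0.7, 0.7, -0.2]
width: 39.5
grasp_force: 0.0
```

```bash
sed -i 's/w4.png/w9.png/' base.py
cat >> base.py <<'E'
for c in((434.6,-175.1),(573.5,-209.9),(575.6,-149.9)): print(prop(P,c,87)[0])
# shelf
s=(abs(P[...,2]-14)<4)&(P[...,1]>-60)&(P[...,1]<220)
print("shelf px",s.sum()); print(rectfit(im,s,14))
E
python3 base.py
python3 - <<'E'
from h import *
# shelf from w7 and side0/scene1
for n in("w7.png","side0.png","scene1.png"):
    im=load(n);P=cloud(im);h=cv2.cvtColor(im['pixels'],cv2.COLOR_RGB2HSV).astype(int)
    s=(abs(P[...,2]-14)<5)&(P[...,1]>-60)&(P[...,1]<220)&(P[...,0]>350)&(P[...,0]<680)&(h[...,1]>60)&(h[...,0]<30)
    print(n,s.sum(),rectfit(im,s,14))
E
```

```text
wz 0.0 dxyz [ 1.416 -0.005  2.739] now [ 433.8 -175.1  196.9] yaw -1.92 tilt [-0.0006 -0.0002] w 39.5 f [-0.7  0.7 -0.2]
red (array([ 502.1, -176.8,   50. ,   49.7,   88.1]), np.int32(4217)) 41.48751943772413
rec (434.6, -175.1) 604 [ 441.6 -173.1] [ 437.6 -175.9] [32.1 43. ]
rec (573.5, -209.9) 847 [ 566.7 -207.5] [ 573.1 -210. ] [43.1 47.9]
rec (575.6, -149.9) 763 [ 568.3 -151.4] [ 574.1 -150.4] [43.3 41.2]
(array([ 499.4, -177.1,  154.1,  192.3,   88. ]), np.int32(34431))
[ 434.3 -175.1   14.1  902.    86.9]
[ 574.5 -209.9   14.   909.    86.8]
[ 575.8 -151.    14.1  956.    86.8]
shelf px 18055
(array([513.4,  60.5,  89.7, 179.8,  79.1]), np.int32(18054))
w7.png 19352 (array([514.2,  69.5,  97.4, 177.6,  79.9]), np.int32(19352))
side0.png 1330 (array([510.8,  76. , 100. , 180.4,  79.8]), np.int32(1330))
scene1.png 2144 (array([509.6,  68.7,  95. , 183. ,  79.8]), np.int32(2144))
```

Call:
step_arm:
  plan:
    - [1,0,-0.5,0,0,0,0.3]
    - [1,0,-0.9,0,0,0,0.5]
    - [1,0,-0.9,0,0,0,0.4]
    - [1,0,-0.9,0,0,0,0]
    - [1,0,-0.9,0,0,0,0]
    - [1,0,-0.7,0,0,0,0]
    - [1,0,0,0,0,0,0]
    - [1,0,0,0,0,0,0]

```text
t: 27.52
ee_pos: [465.3, 61.8, 196.3]
orientation: [3.129, -0.278, -0.004]
ft_force: [-0.1, -0.6, 0.2]
width: 87.7
grasp_force: 0.0
```

```bash
cat > shelf.py <<'E'
from h import *
import sys
z=float(sys.argv[1]);im=grab('wrist',sys.argv[2]);P=cloud(im);h=cv2.cvtColor(im['pixels'],cv2.COLOR_RGB2HSV).astype(int)
s=(abs(P[...,2]-z)<5)&(h[...,1]>50)&(h[...,0]<35)
print(rectfit(im,s,z),np.median(P[s][:,2]),np.linalg.lstsq(np.c_[P[s][:,:2],np.ones(s.sum())],P[s][:,2],rcond=None)[0][:2].round(4))
E
python3 shelf.py 14 w10.png; python3 -c "
from h import *
go(513,68,60,-10.2)"
```

```text
(array([514.6,  67.2,  95.1, 178.7,  79.7]), np.int32(22058)) 13.892828084092741 [-0.001   0.0001]
wz -0.0 dxyz [ 0.913 -0.298  2.731] now [465.4  61.4 196.6] yaw -10.2 tilt [-0.0019  0.0008] w 88.0 f [-0.2 -0.3  0.2]
```

View pics/w10.png

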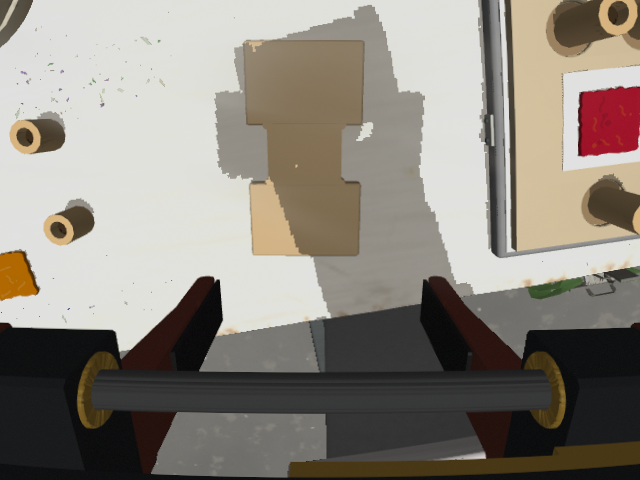

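The shelf is centred at (304,148), with its notches at (256,152) and (351,152), aligned with the tool. I'll descend onto it.

Call:
step_arm:
  plan:
    - [1,0.5,-0.15,0.3,0,0,0]
    - [1,0.44,-0.14,0.6,0,0,0]
    - [1,0,0,0.8,0,0,0]
    - [1,0,0,0.8,0,0,0]
    - [1,0,0,0.5,0,0,0]
    - [1,0,0,0,0,0,0]
    - [1,0,0,0,0,0,0]

```text
t: 28.45
ee_pos: [515.5, 67.5, 48.2]
orientation: [-3.129, 0.28, -0.001]
ft_force: [0.3, 0.8, 0.5]
width: 87.3
grasp_force: 0.0
```

```bash
python3 shelf.py 14 w11.png; python3 -c "
from h import *
go(514.4,67.3,2.5,-10.3)"
```

```text
(array([529.8,  64.3,  95. , 147.9,  79.8]), np.int32(46738)) 13.845444944090545 [0.0014 0.0007]
wz 0.01 dxyz [-0.027  0.013  0.921] now [515.8  67.7  48.5] yaw -10.22 tilt [ 0.0016 -0.0005] w 87.8 f [ 0.3 -0.2  0.5]
```

View pics/w11.png

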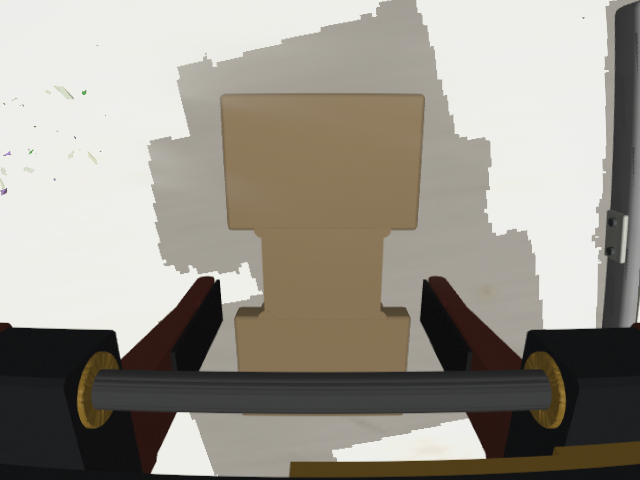

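The notches (265,272) and (380,272) are symmetric about the fingers. I'll descend and close.

Call:
step_arm:
  plan:
    - [1,-0.02,0.01,0.4,0,0,0]
    - [1,0,0,0.3,0,0,0]
    - [1,0,0,0.15,0,0,0]
    - [1,0,0,0.06,0,0,0]
    - [1,0,0,0,0,0,0]
    - [-1,0,0,0,0,0,0]
    - [-1,0,0,0,0,0,0]
    - [-1,0,0,0,0,0,0]
    - [-1,0,0,0,0,0,0]
    - [-1,0,0,0,0,0,0]
    - [-1,0,0,-0.1,0,0,0]
    - [-1,0,0,-0.2,0,0,0]
    - [-1,0,0,0,0,0,0]

```text
t: 30.12
ee_pos: [514.5, 68.0, 17.8]
orientation: [-3.129, 0.278, -0.002]
ft_force: [1.0, -0.6, -4.2]
width: 61.7
grasp_force: 30.0
```

```bash
python3 -c "
from h import *
go(504.8,-177.4,130,-2)"
```

```text
wz -1.19 dxyz [-0.022  4.911 -2.245] now [514.5  68.   17.8] yaw -10.17 tilt [ 0.0014 -0.0004] w 61.7 f [ 1.  -0.6 -4.2]
```

Call:
step_arm:
  plan:
    - [-1,0,0,-0.3,0,0,0]
    - [-1,0,0,-0.6,0,0,0]
    - [-1,0,0,-0.8,0,0,-0.2]
    - [-1,0,0,-0.7,0,0,-0.4]
    - [-1,0,0,-0.2,0,0,-0.4]
    - [-1,0,0,0,0,0,-0.19]
    - [-1,0,0.4,0,0,0,0]
    - [-1,0,0.6,0,0,0,0]
    - [-1,0,0.75,0,0,0,0]
    - [-1,0,0.8,0,0,0,0]
    - [-1,-0.02,0.8,0,0,0,0]
    - [-1,0,0.75,0,0,0,0]
    - [-1,0,0.5,0,0,0,0]
    - [-1,0,0.31,0,0,0,0]
    - [-1,0,0,0,0,0,0]
    - [-1,0,0,0,0,0,0]

```text
t: 32.12
ee_pos: [504.2, -176.7, 146.7]
orientation: [-3.141, 0.054, 0.001]
ft_force: [0.2, 0.5, -3.8]
width: 61.9
grasp_force: 30.0
```

```bash
cat > sh2.py <<'E'
from h import *
import sys
b=float(sys.argv[1])  # shelf top z
for n in("wrist","scene"):
    im=grab(n,sys.argv[2]+n+".png");P=cloud(im);h=cv2.cvtColor(im['pixels'],cv2.COLOR_RGB2HSV).astype(int)
    s=(abs(P[...,2]-b)<7)&(h[...,1]>45)&(h[...,0]<35)&(abs(P[...,0]-505)<120)&(abs(P[...,1]+177)<80)
    q=P[s];print(n,s.sum(),rectfit(im,s,b),q.min(0).round(1),q.max(0).round(1),np.median(q[:,2]),np.linalg.lstsq(np.c_[q[:,:2],np.ones(len(q))],q[:,2],rcond=None)[0][:2].round(4))
go(504.8,-177.4,90,-2)
E
python3 sh2.py 161 x1
```

```text
wrist 72411 (array([ 536.5, -178.1,   93.1,  115.6,   88.1]), np.int32(62655)) [ 424.3 -228.   154. ] [ 596.  -126.2  168. ] 158.32896451245915 [-0.0002  0.0016]
scene 142 (array([ 556.3, -142.9,   33.9,   68.4,   88.2]), np.int32(139)) [ 515.3 -162.4  154.6] [ 592.8 -127.8  163.5] 158.89713643325848 [ 0.0055 -0.0505]
wz 0.01 dxyz [0.01  0.017 1.137] now [ 504.3 -176.6  146.9] yaw -1.94 tilt [-0.0004 -0.0003] w 61.6 f [ 0.2 -0.5 -3. ]
```

```bash
python3 -c "
import cv2,numpy as np
a=cv2.imread('pics/x1wrist.png');b=cv2.imread('pics/x1scene.png')
cv2.imwrite('pics/x1.png',cv2.resize(np.hstack([a,b]),(800,300)))"
```

```text
(no output)
```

View pics/x1.png

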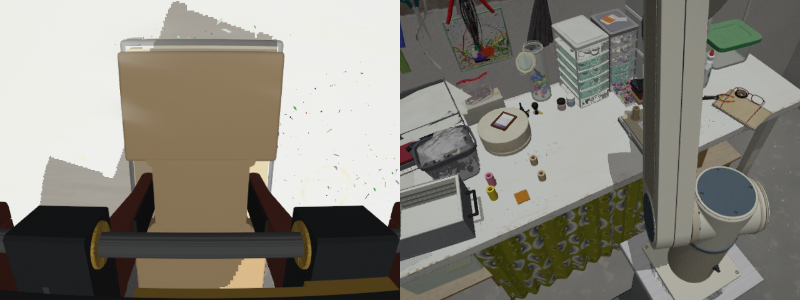

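The shelf is level (top 158.4, so its underside is TCP − 2.3) and centred within 1 mm. I'll lower it to about contact.

Call:
step_arm:
  plan:
    - [-1,0.01,0.015,0.3,0,0,0]
    - [-1,0,0,0.4,0,0,0]
    - [-1,0,0,0.25,0,0,0]
    - [-1,0,0,0.1,0,0,0]
    - [-1,0,0,0.06,0,0,0]
    - [-1,0,0,0,0,0,0]
    - [-1,0,0,0,0,0,0]

```text
t: 33.1
ee_pos: [505.2, -178.4, 91.9]
orientation: [3.141, -0.055, 0.001]
ft_force: [0.6, 0.0, -4.2]
width: 61.8
grasp_force: 30.0
```

```bash
python3 sh2.py 102 x2
```

```text
wrist 72576 (array([ 536.3, -179.7,   96.1,  118.9,   88. ]), np.int32(62812)) [ 424.9 -229.7   95. ] [ 597.2 -128.1  109. ] 103.56394846475526 [0.0017 0.0006]
scene 109 (array([ 558.8, -139.1,   19.6,   71.2,   86.9]), np.int32(109)) [ 527.1 -144.8   95. ] [ 592.1 -130.   107.8] 103.79286345909986 [ 0.0279 -0.2298]
wz 0.0 dxyz [-0.008 -0.019  0.038] now [ 505.1 -178.4   91.9] yaw -2.0 tilt [0.0008 0.0002] w 61.7 f [-0.1 -1.  -3.2]
```

Still held free about 2 mm above the props. I'll nudge y by −1 mm and lower until the force drops.

Call:
step_arm:
  plan:
    - [-1,0,-0.02,0.02,0,0,0]
    - [-1,0,0,0.02,0,0,0]
    - [-1,0,0,0.01,0,0,0]
    - [-1,0,0,0,0,0,0]
    - [-1,0,0,0,0,0,0]

```text
t: 33.83
ee_pos: [505.0, -177.2, 89.2]
orientation: [3.141, -0.055, 0.0]
ft_force: [-2.2, 1.0, 2.0]
width: 61.6
grasp_force: 30.0
```

Contact is made. I'll release and lift clear.

Call:
step_arm:
  plan:
    - [0.5,0,0,0,0,0,0]
    - [0.5,0,0,0,0,0,0]
    - [0.5,0,0,0,0,0,0]
    - [0.5,0,0,-0.2,0,0,0]
    - [0.5,0,0,-0.5,0,0,0]
    - [0.5,0,0,-0.8,0,0,0]
    - [0.5,0,0,-0.8,0,0,0]
    - [0.5,-0.9,0,-0.5,0,0,0]
    - [0.5,-0.6,0,0,0,0,0]
    - [0.5,0,0,0,0,0,0]
    - [0.5,0,0,0,0,0,0]
    - [0.5,0,0,0,0,0,0]

```text
t: 35.33
ee_pos: [430.9, -174.8, 228.9]
orientation: [3.141, -0.054, 0.0]
ft_force: [-0.2, -0.4, 0.2]
width: 66.0
grasp_force: 0.0
```

```bash
python3 sh2.py 101 x3; python3 -c "
from h import *
im=grab('side','side9.png')
a=load('x3wrist.png')['pixels'];cv2.imwrite('pics/x3.png',cv2.resize(np.hstack([a,cv2.resize(im['pixels'][120:300,230:470],(640,480))]),(800,300))[:,:,::-1])"
```

```text
wrist 30251 (array([ 500.1, -177.2,   95.9,  167.4,   88. ]), np.int32(30251)) [ 414.7 -228.1   94.1] [ 585.5 -126.5  104. ] 100.84076493157966 [-0.0005  0.0013]
scene 873 (array([ 537.4, -144. ,   82.7,  176.7,   53.6]), np.int32(873)) [ 444.7 -225.    94.1] [ 593.4 -125.5  107.1] 101.52943318011137 [ 0.0039 -0.0196]
wz 0.0 dxyz [1.485 0.003 2.773] now [ 430.6 -174.6  228.7] yaw -1.97 tilt [-0.0004 -0.0002] w 66.2 f [0.1 0.2 0.2]
```

View pics/x3.png

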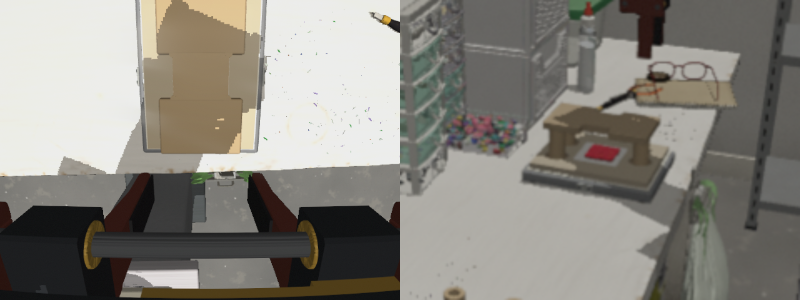

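The shelf rests level on the three props (top z 100.8, slope about 0.001), centred, with the red glass clear below it in the side view. I'll hand it in.

```bash
python3 -c "
from workcell import ctrl
print(ctrl.close_job())"
```

```text
the job is handed in; nothing more can be done
None
```

The firing is set up and handed in: the red glass lies flat on the kiln paper, a tall prop stands in each of the three recesses, and the shelf rests level and centred on them, clear of the glass; I never gripped the short props, amber glass or look-alikes.

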